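# Bring the salt round on the spice carousel

## Task

Turn the spice carousel by pushing with a fingertip against one or more of the four arms on top of its post, until the salt shaker has come round to the white bowl beside the carousel, standing on the straight line from the post to the bowl; then leave the carousel at rest. Do not pinch the arms, do not touch the tray, and do not touch or lift the salt or the other jars that ride on it; leave the bowl and everything else on the worktop where they are.

Things in the scene. Friction and masses are not known exactly. Their poses are not given: they have to be found in the camera images.
- carousel: Fixed foot of the spice carousel, a dark steel disc 170 mm in diameter on the worktop. Origin on the carousel's upright turning axis, at worktop height; z up. Its +y axis always points at the centre of the white bowl. The place and yaw of the foot vary from start to start.
- carousel_turn (a joint): Turning of post, arms and tray together on the foot, rad, positive anticlockwise from above; either way will do, limits +-6.3; starts within +-0.4. Stays where left, does not coast; takes 0.15 N m to start (about 2 N on an arm 85 mm from the axis), more when turned fast. At joint 0 the arms lie at 45, 135, 225 and 315 degrees anticlockwise from the foot's +x axis; they turn with the joint.
- arms_middle (a point): Point on the turning axis at mid height of the arms, 170 mm above the worktop; its x axis lies 45 degrees clockwise of an arm and turns with it. Four level wooden arms at right angles on a brass post with a hub 38 mm across (top at 194 mm); each arm 12 mm thick, 30 mm tall (155 to 185 mm above the worktop), ending 114 mm from the axis. All jar tops stay below 133 mm.
- tray: Round wooden tray of the carousel, 270 mm in diameter, turns with the post; floor 23 mm above the worktop, rim 5 mm thick, top of rim 33 mm. The jars stand loose on it and ride round with it. Origin on the turning axis at worktop height.
- turn_arm_sides_ccw: The anticlockwise-looking halves of the four wooden arms (pushing here turns the carousel clockwise). Origin on the turning axis at worktop height.
- turn_arm_sides_cw: The clockwise-looking halves of the four wooden arms (pushing here turns the carousel anticlockwise). Origin on the turning axis at worktop height.
- salt: The salt shaker: small glass shaker with a domed grey metal top with holes, 44 mm across, 90 mm tall, loose on the tray about 85 mm from the axis. Origin at the centre of its underside, z up.
- cork_bottle: Little glass bottle with a cork and a sprig in it, 47 mm across, 95 mm tall, loose on the tray. Origin at the centre of its underside, z up.
- cap_jar: Slim spice jar with a black cap, 41 mm across, 105 mm tall, loose on the tray. Origin at the centre of its underside, z up.
- clamp_jar: Wider glass jar with wire clamp lid, 82 x 70 mm, 109 mm tall, loose on the tray. Origin at the centre of its underside, z up.
- bowl: White pinch bowl, 105 mm across, 51 mm tall, loose on the worktop beside the carousel, its centre 205 to 235 mm from the axis. Origin at the centre of its underside.
- mug: Mug, 89 mm across and 98 mm tall, bystander on the worktop. Origin at the underside.
- candle: Glass jar candle, 76 mm across, 90 mm tall, bystander. Origin at the underside.
- tin: Small food tin, 57 mm across, 72 mm tall, bystander. Origin at the underside.
- teaspoon: Steel teaspoon, 130 mm long, lying at the front right, bystander. Origin at the underside.

How it is judged:
On the way:
1. A finger pushes an arm and the carousel turns ((contact force between the fingers and turn_arm_sides_ccw above 0.3 N or contact force between the fingers and turn_arm_sides_cw above 0.3 N) and (velocity of joint carousel_turn above 0.02 rad/s or velocity of joint carousel_turn below -0.02 rad/s)).
At the end, for the whole second after the job is handed in: Salt shaker on the bowl's side of the axis, within 20 mm of the line from axis to bowl; carousel at rest (under 0.03 rad/s); all four jars upright (0.15 rad) and still on the tray, 50 to 115 mm from the axis; bowl and other bystanders within 20 mm of their start (y of salt in the frame of carousel above 0.06 m and x of salt in the frame of carousel between -0.02 and 0.02 m and velocity of joint carousel_turn between -0.03 and 0.03 rad/s and horizontal distance between salt and carousel between 0.05 and 0.115 m and angle between each of salt, cork_bottle, cap_jar, clamp_jar's own z axis and vertical below 0.15 rad and height (world z) of salt between 0.015 and 0.032 m and linear speed of each of salt, cork_bottle, cap_jar, clamp_jar below 0.02 m/s and horizontal distance between cork_bottle and carousel between 0.05 and 0.115 m and height (world z) of cork_bottle between 0.015 and 0.032 m and horizontal distance between cap_jar and carousel between 0.05 and 0.115 m and height (world z) of cap_jar between 0.015 and 0.032 m and horizontal distance between clamp_jar and carousel between 0.05 and 0.115 m and height (world z) of clamp_jar between 0.015 and 0.032 m and distance of each of bowl, mug, candle, tin, teaspoon from where it was at the start of the episode below 0.02 m); the robot touches nothing.
It fails at once if an arm of the carousel is pinched (fingers press on both its sides at once, over 1 N each) (contact force between the fingers and turn_arm_sides_ccw above 1 N and contact force between the fingers and turn_arm_sides_cw above 1 N).
It fails at once if the robot touches a jar on the carousel (over 0.5 N) (contact force between any of the fingers, the arm and salt above 0.5 N or contact force between any of the fingers, the arm and cork_bottle above 0.5 N or contact force between any of the fingers, the arm and cap_jar above 0.5 N or contact force between any of the fingers, the arm and clamp_jar above 0.5 N).
It fails at once if the robot pushes the tray (over 1 N) (contact force between any of the fingers, the arm and tray above 1 N).
It fails at once if a jar is lifted off the tray (15 mm) or tipped (0.3 rad) (height (world z) of any of salt, cork_bottle, cap_jar, clamp_jar above 0.038 m or angle between any of salt, cork_bottle, cap_jar, clamp_jar's own z axis and vertical above 0.3 rad).
It fails at once if the bowl or another bystander is moved more than 20 mm (distance of any of bowl, mug, candle, tin, teaspoon from where it was at the start of the episode above 0.02 m).
It also fails if it takes over 42 s, if anything falls off the work surface, if the arm or the gripper's body presses on something with over 40 N, if the wrist force passes 120 N, or if a joint passes its speed limit or range.

## Robot

A 6-joint arm with a two-finger parallel gripper is mounted at the origin on a cart in front of the work surface, level with it; the furniture and walls round the work are solid. World frame = base frame: x ahead of the robot, y to its left, z up, the work surface at z = 0. Lengths are in m, angles in rad, forces in N, time in s.
With the tool pointing down it reaches from about 0.35 to 0.775 m from the base axis. Payload 7.3 kg.
Tool frame: the origin (TCP) lies midway between the tips of the shut fingers; the grasp point (between the pads) lies 19 mm behind it; z points along the fingers, y is the line along which they close (so a half turn about z gives the same grasp; the last joint's range is limited). The gripper opens to 92 mm and grips with 3 to 60 N. Pads are 19 mm wide; open, the fingers measure 130 mm over their backs; the gripper's body (75 mm by 190 mm) begins 47 mm behind the grasp point.
Start: joints at [-1.412, 0.342, 1.524, -0, 1.275, -0.146], TCP at [0.158, -0.501, 0.227] pointing down, gripper open.
Joint ranges: [-2.53, 2.53], [-0.77, 2.02], [0.04, 2.7], [-1, 4.14], [0.28, 2.66], [-3.11, 3.11]. Speed limits (rad/s): [2.57, 2.57, 3.14, 3.14, 3.14, 3.14].

## Interface

Orientations are given as [roll, pitch, yaw] about the fixed x, y, z axes, in that order (R = Rz(yaw) Ry(pitch) Rx(roll)).
In Python, from cell import monitor, vision, workorder gives the robot as it stands.
- The arm moves only by the tool move_arm, never from a script. Its argument "rows" is a list of rows, each a list of 5 numbers: the shift along the world's x, y, z in mm, then the turn about the world's z in rad, then the closure, from -1 (fully open) to 1 (shut). A call has 1 to 12 rows; each row shifts and turns the commanded pose from where the row before left it; what a row does not reach is not made up. A row lasts 1/10 s, in which the tool goes at most 50 mm and 8.59 degrees, less where a joint would pass 70% of its speed; a pose out of reach is approached as far as the arm can. A call is refused whole if a number of a shift passes 50 or a number of a turn 0.15, either way. A call with a gripper value outside its range is refused whole. The fingers move at their own pace and stop on an object; "newtons" is the grip in N (left out, the last holds). Time passes only in rows, so rows that do not move let the fingers close. It gives the time, the measured TCP pose, the force, the opening and the grip force at its end, in the units of the state.
- monitor.observe(): the state, without advancing time (a new reading comes with each control period).
- vision.read_camera(name): name is "scene" or "top"; returns the picture (480x640x3 uint8, red, green, blue); there is no depth.
- vision.get_calibration(name): a dict with "K" (3x3 intrinsics, pixels), "T" (4x4, takes a point from camera to world coordinates). Camera axes: x right, y up, looking along -z (the intrinsics and any distortion apply to the point x, -y, -z); pixel columns grow to the right and rows downward; lengths in m; the calibration is good to about 2 mm. A picture is of the moment at which its call begins. get_calibration takes no time and is no camera call.
- workorder.hand_in(): hands the job in; it is judged then, once.
The state is a dict: "time": time; "qpos": joint angles; "qvel": joint speeds; "joint_efforts": joint torques, N m; "tool_pos": TCP position; "tool_rot": TCP orientation; "contact_force": force on the tool from outside, world axes, zero at the start; "torque": the same for the moment, N m; "opening": finger opening in m; "grip_force": force on a finger pad.
Only numpy, scipy, OpenCV 4.12 (cv2) and the standard library are available. Lean on these libraries where they do the work, as an engineer would, in place of code of your own. Each camera call takes 0.05 s, during which the arm holds its last target. There are 200 camera calls.

## Working session

There is one attempt and no reset: what is moved stays moved. The work goes in short steps, Python scripts to look and compute and a tool call to move; the robot and the scene stay as the last step left them, time stands still between calls to the robot, and variables do not carry over. Pictures are saved under pics/ and viewed, at most 10 in all, crops included, and the job is handed in when it is done.

Besides the shell and the picture viewer there is one more tool, called after "Request:" by a JSON object that holds its "api" and its "payload". move_arm: Moves the arm, as the interface text tells. Its arguments: {"type":"object","properties":{"rows":{"type":"array","items":{"type":"array","items":{"type":"number"}}},"newtons":{"type":"number"}},"required":["rows"]}

```bash
mkdir -p pics
python3 - <<'E'
from cell import monitor, vision
import cv2
for n in("scene","top"):
    cv2.imwrite(f"pics/{n}0.png",vision.read_camera(n)[:,:,::-1])
    c=vision.get_calibration(n);print(n,c)
print(monitor.observe())
E
```

```text
scene {'K': array([[586.32662609,   0.        , 316.6669067 ],
       [  0.        , 586.32662609, 231.88020062],
       [  0.        ,   0.        ,   1.        ]]), 'T': array([[ 0.48879148,  0.47820206, -0.72966135, -0.5585012 ],
       [-0.87221521,  0.2851157 , -0.39742882, -0.58186249],
       [ 0.01798663,  0.83068155,  0.55645723,  0.94545707],
       [ 0.        ,  0.        ,  0.        ,  1.        ]])}
top {'K': array([[495.4805847 ,   0.        , 315.65737308],
       [  0.        , 495.4805847 , 239.4056336 ],
       [  0.        ,   0.        ,   1.        ]]), 'T': array([[-0.01045875,  0.99588385, -0.09003317,  0.38691767],
       [-0.99994084, -0.0106853 , -0.00203465, -0.01270493],
       [-0.0029883 ,  0.09000657,  0.99593669,  1.4181846 ],
       [ 0.        ,  0.        ,  0.        ,  1.        ]])}
{'time': 0.1, 'qpos': array([-1.41201598e+00,  3.42654039e-01,  1.52487175e+00,  7.44771285e-06,
        1.27539541e+00, -1.46017933e-01]), 'qvel': array([ 0.00070622, -0.00148911, -0.00321609, -0.00014816,  0.00233954,
        0.00066669]), 'joint_efforts': array([ 1.56136739e-03, -4.32005060e+01, -2.44694495e+01,  7.19231553e-02,
        5.26040001e-02, -5.42942587e-05]), 'tool_pos': array([ 0.15751326, -0.50045919,  0.2261313 ]), 'tool_rot': array([-3.14027928e+00, -2.00349762e-04,  3.04795977e-01]), 'contact_force': array([-0.38373173, -0.0941559 , -0.74021501]), 'torque': array([-0.00815498,  0.00366623, -0.02108426]), 'grip_force': 0.0, 'opening': 0.09215270946228864}
```

View pics/top0.png

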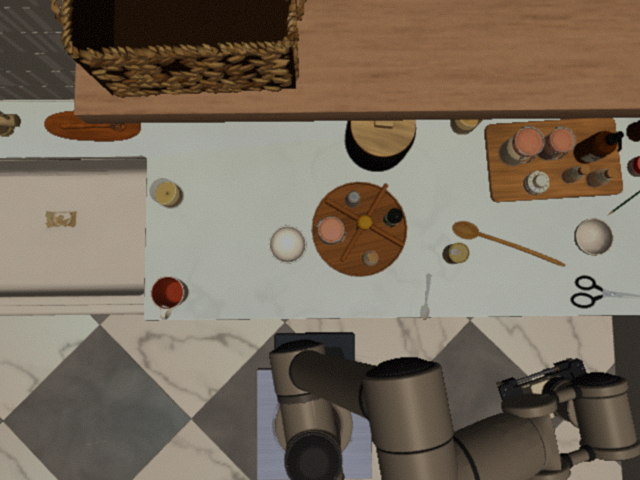

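View pics/scene0.png

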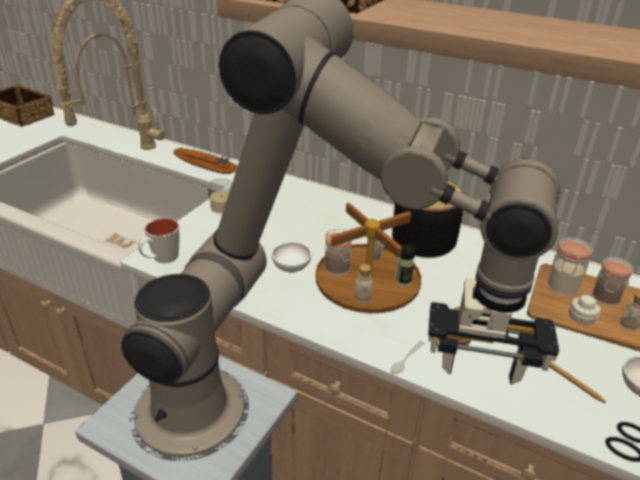

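The top picture shows the carousel round (360,229), the bowl at (288,244) and what is probably the salt at (354,198). I'll enlarge it to read the pixels more closely.

Run:
```python
import cv2
a=cv2.imread("pics/top0.png")[170:290,260:420]
cv2.imwrite("pics/crop0.png",cv2.resize(a,None,fx=5,fy=5,interpolation=cv2.INTER_CUBIC))
```

```text
(no output)
```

View pics/crop0.png

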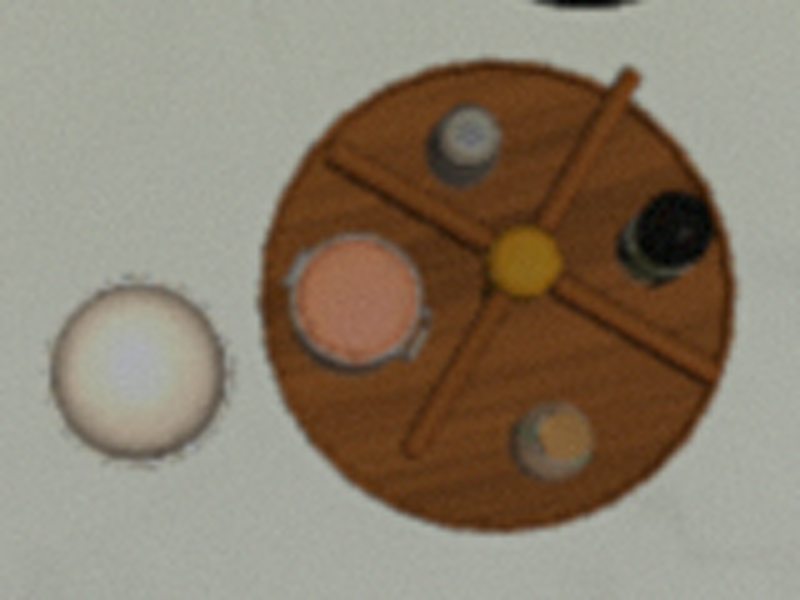

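The crop shows (crop px) the hub at (525,262), the tray centred on (498,296), the salt's top at (470,135) and the bowl at (138,371). The arm tips are at (632,75), (332,157), (415,455) and (710,378).

```bash
cat > h.py <<'E'
import numpy as np
from cell import vision
def w(u,v,z,n="top"):
    c=vision.get_calibration(n);K,T=c["K"],c["T"]
    d=T[:3,:3]@np.array([(u-K[0,2])/K[0,0],-(v-K[1,2])/K[1,1],-1])
    return T[:3,3]+d*(z-T[2,3])/d[2]
def crop(x,y,z): return w(260+(x-2)/5,170+(y-2)/5,z)
def ang(v): return np.degrees(np.arctan2(v[1],v[0]))
E
python3 - <<'E'
from h import *
hub=crop(525,262,.194);tr=crop(498,296,.033);print("hub",hub,"tray",tr)
bowl=crop(138,371,.051);salt=crop(470,135,.113)
c=(hub+tr)/2;c[2]=0
for n,p in dict(bowl=bowl,salt=salt,capj=crop(675,230,.128),clamp=crop(357,300,.13),cork=crop(565,433,.118),a1=crop(632,75,.185),a2=crop(332,157,.185),a3=crop(415,455,.185),a4=crop(710,378,.185)).items():
    d=p-c;print(n,p.round(4),np.hypot(*d[:2]).round(4),ang(d).round(1))
for n,u,v,z in [("pot",380,133,.12),("spoon top",428,275,0),("tin",458,252,.07)]: print(n,w(u,v,z).round(3))
E
```

```text
hub [ 0.53975648 -0.13241874  0.194     ] tray [ 0.54076571 -0.13261237  0.033     ]
bowl [0.4991 0.069  0.051 ] 0.2057 101.5
salt [ 0.6184 -0.1124  0.113 ] 0.0807 14.5
capj [ 0.5641 -0.2179  0.128 ] 0.0887 -74.4
clamp [ 0.5287 -0.0505  0.13  ] 0.0829 98.0
cork [ 0.4586 -0.1591  0.118 ] 0.0859 -162.0
a1 [ 0.6353 -0.1891  0.185 ] 0.1106 -30.8
a2 [ 0.5952 -0.0372  0.185 ] 0.11 60.1
a3 [ 0.4447 -0.0767  0.185 ] 0.1107 149.7
a4 [ 0.4816 -0.2245  0.185 ] 0.1091 -122.5
pot [ 0.789 -0.186  0.12 ]
spoon top [ 0.41  -0.329  0.   ]
tin [ 0.47  -0.397  0.07 ]
```

The axis is at (0.540, -0.1325), the salt at 14.5° and the bowl at 101.5°. The radii (81 and 206 mm, arm tips 110 mm) agree with the given sizes. So I need about +87°, pushing the arm at 149° anticlockwise on the near side.

Request:
{"api": "move_arm", "payload": {"rows": [[20, 27, 2, 0.061, 1], [20, 27, 2, 0.061, 1], [20, 27, 2, 0.061, 1], [20, 27, 2, 0.061, 1], [20, 27, 2, 0.061, 1], [20, 27, 2, 0.061, 1], [20, 27, 2, 0.061, 1], [20, 27, 2, 0.061, 1], [20, 27, 0, 0.061, 1], [20, 27, 0, 0.061, 1], [20, 27, 0, 0.061, 1], [20, 27, 0, 0.061, 1]], "newtons": 10}}

```text
time: 1.3
tool_pos: [0.398, -0.1755, 0.2426]
tool_rot: [-3.141, 0.0, 1.039]
contact_force: [-0.0, -0.5, 0.0]
opening: 0.0019
grip_force: 0.0
```

Request:
{"api": "move_arm", "payload": {"rows": [[20, 28, 0, 0, 1], [20, 28, 0, 0, 1], [20, 28, 0, 0, 1], [21, 30, 0, 0, 1], [0, 0, 0, 0, 1], [0, 0, 0, 0, 1]]}}

```text
time: 1.9
tool_pos: [0.4784, -0.0623, 0.2422]
tool_rot: [-3.141, 0.001, 1.039]
contact_force: [0.2, -0.3, -0.1]
opening: 0.0002
grip_force: 0.0
```

Request:
{"api": "move_arm", "payload": {"rows": [[0, 0, -20, 0, 1], [0, 0, -20, 0, 1], [0, 0, -20, 0, 1], [0, 0, -20, 0, 1], [0, 0, 0, 0, 1]]}}

```text
time: 2.4
tool_pos: [0.4763, -0.0635, 0.1606]
tool_rot: [-3.136, 0.002, 1.035]
contact_force: [0.4, 0.3, 0.1]
opening: 0.0008
grip_force: 0.0
```

Run:
```python
from cell import monitor, vision
import cv2,numpy as np
a=vision.read_camera("top")[170:290,260:420,::-1];b=vision.read_camera("scene")[150:330,240:480,::-1]
cv2.imwrite("pics/p1.png",np.hstack([cv2.resize(a,(400,300)),cv2.resize(b,(400,300))]))
from h import *
# waypoint table: tcp at angle t of arm: radius 87, 15.5 behind
c=np.array([.540,-.1325])
f=lambda t:c+.087*np.array([np.cos(t),np.sin(t)])-.0155*np.array([-np.sin(t),np.cos(t)])
t=np.radians(149.4+np.arange(0,93,5.73/2*1))
P=np.array([f(x) for x in t]);print(P[0].round(4));print((np.diff(P,axis=0)*1e3).round(1).tolist())
print(monitor.observe()["contact_force"])
```

```text
[ 0.473  -0.0749]
[[-2.8, -3.4], [-2.6, -3.6], [-2.4, -3.7], [-2.3, -3.8], [-2.1, -3.9], [-1.9, -4.0], [-1.7, -4.1], [-1.5, -4.2], [-1.2, -4.2], [-1.0, -4.3], [-0.8, -4.3], [-0.6, -4.4], [-0.4, -4.4], [-0.2, -4.4], [0.1, -4.4], [0.3, -4.4], [0.5, -4.4], [0.7, -4.4], [0.9, -4.3], [1.2, -4.3], [1.4, -4.2], [1.6, -4.1], [1.8, -4.0], [2.0, -3.9], [2.2, -3.8], [2.4, -3.7], [2.5, -3.6], [2.7, -3.5], [2.9, -3.3], [3.1, -3.2], [3.2, -3.0], [3.4, -2.9]]
[ 0.52057469 -0.94753532  0.44865313]
```

View pics/p1.png

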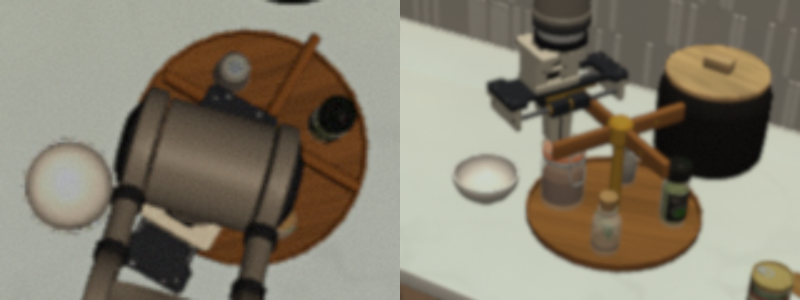

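The finger stands beyond the arm, clear of the jars, with the gripper lying radially. Now I push along the arc, 0.05 rad per row.

Request:
{"api": "move_arm", "payload": {"rows": [[-2, -4, 0, 0, 1], [-2, -4, 0, 0, 1], [-1, -3, 0, 0, 1], [-1.4, -1.7, 0, 0.025, 1], [-1.4, -1.7, 0, 0.025, 1], [-2.6, -3.6, 0, 0.05, 1], [-2.4, -3.7, 0, 0.05, 1], [-2.3, -3.8, 0, 0.05, 1], [-2.1, -3.9, 0, 0.05, 1], [-1.9, -4.0, 0, 0.05, 1], [-1.7, -4.1, 0, 0.05, 1], [-1.5, -4.2, 0, 0.05, 1]]}}

```text
time: 3.7
tool_pos: [0.456, -0.1044, 0.1628]
tool_rot: [-3.141, -0.0, 1.44]
contact_force: [-0.0, 2.3, 1.1]
opening: 0.0007
grip_force: 1.0
```

Request:
{"api": "move_arm", "payload": {"rows": [[-1.2, -4.2, 0, 0.05, 1], [-1.0, -4.3, 0, 0.05, 1], [-0.8, -4.3, 0, 0.05, 1], [-0.6, -4.4, 0, 0.05, 1], [-0.4, -4.4, 0, 0.05, 1], [-0.2, -4.4, 0, 0.05, 1], [0.1, -4.4, 0, 0.05, 1], [0.3, -4.4, 0, 0.05, 1], [0.5, -4.4, 0, 0.05, 1], [0.7, -4.4, 0, 0.05, 1], [0.9, -4.3, 0, 0.05, 1], [1.2, -4.3, 0, 0.05, 1]]}}

```text
time: 4.9
tool_pos: [0.4548, -0.1565, 0.1624]
tool_rot: [-3.14, -0.002, 2.04]
contact_force: [-2.1, 0.9, 0.9]
opening: 0.0004
grip_force: 1.1
```

Request:
{"api": "move_arm", "payload": {"rows": [[1.4, -4.2, 0, 0.05, 1], [1.6, -4.1, 0, 0.05, 1], [1.8, -4.0, 0, 0.05, 1], [2.0, -3.9, 0, 0.05, 1], [2.2, -3.8, 0, 0.05, 1], [2.4, -3.7, 0, 0.05, 1], [2.5, -3.6, 0, 0.05, 1], [2.7, -3.5, 0, 0.05, 1], [0, 0, 0, 0, 1], [0, 0, 0, 0, 1]]}}

```text
time: 5.9
tool_pos: [0.4723, -0.1876, 0.1627]
tool_rot: [-3.142, 0.0, 2.436]
contact_force: [-0.0, 1.1, -0.5]
opening: 0.0004
grip_force: 0.0
```

Run:
```python
from cell import monitor, vision
import cv2,numpy as np
a=vision.read_camera("top")[:,:,::-1];cv2.imwrite("pics/top2.png",a)
cv2.imwrite("pics/p2.png",cv2.resize(a[170:290,260:420],None,fx=5,fy=5,interpolation=cv2.INTER_CUBIC))
from h import *
p=monitor.observe()["tool_pos"][:2]-[.54,-.1325];print(np.hypot(*p),ang(p)%360+np.degrees(np.arcsin(.0155/np.hypot(*p))))
```

```text
0.08718840162646074 229.3140069383886
```

View pics/p2.png

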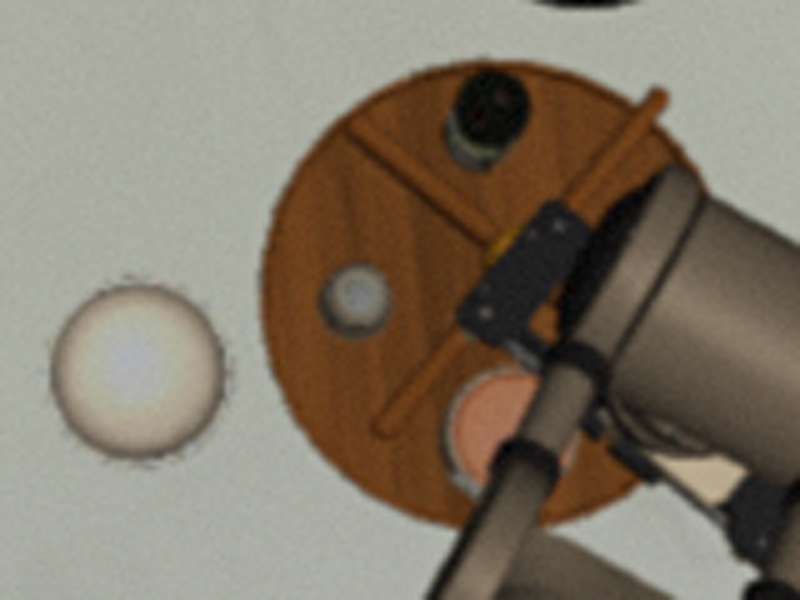

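The salt's top is now at crop (359,292), almost in line with the bowl at (138,371). I'll work out what remains.

Run:
```python
from h import *
c=np.array([.5402,-.1325])
s=crop(359,292,.113)[:2]-c;b=crop(138,371,.051)[:2]-c
print(s,np.hypot(*s),ang(s),ang(b),"x off mm",1e3*np.cross(b,s)/np.hypot(*b))
for p in((665,95),(352,122),(382,432)):
    d=crop(*p,.185)[:2]-c;print(ang(d))
```

```text
[-0.00539202  0.08042537] 0.08060592088708805 93.83558265933456 101.5169912126725 x off mm -10.774159962646753
-40.75249880188357
49.46063625443718
139.31931907331813<stdin>:4: DeprecationWarning: Arrays of 2-dimensional vectors are deprecated. Use arrays of 3-dimensional vectors instead. (deprecated in NumPy 2.0)
```

Request:
{"api": "move_arm", "payload": {"rows": [[2.9, -3.3, 0, 0.05, 1], [3.1, -3.2, 0, 0.05, 1], [2.2, -2.1, 0, 0.034, 1], [0, 0, 0, 0, 1], [0, 0, 0, 0, 1], [-4, 3, 0, 0, 1], [-4, 3, 0, 0, 1], [-4, 2, 0, 0, 1], [0, 0, 20, 0, 1], [0, 0, 30, 0, 1], [0, 0, 30, 0, 1], [0, 0, 10, 0, 1]]}}

```text
time: 7.15
tool_pos: [0.4693, -0.1885, 0.2557]
tool_rot: [3.141, 0.005, 2.571]
contact_force: [-0.5, 0.1, 0.0]
opening: 0.0002
grip_force: 0.0
```

Request:
{"api": "move_arm", "payload": {"rows": [[-10, -30, 0, 0, 1], [-10, -30, 0, 0, 1], [-10, -30, 0, 0, 1], [-10, -30, 0, 0, 1], [-10, -30, 0, 0, 1], [0, 0, 0, 0, 1], [0, 0, 0, 0, 1]]}}

```text
time: 7.85
tool_pos: [0.418, -0.338, 0.2518]
tool_rot: [3.141, -0.002, 2.569]
contact_force: [0.5, 1.2, -0.9]
opening: 0.0005
grip_force: 0.0
```

Run:
```python
from cell import monitor, vision
import cv2
a=vision.read_camera("top")[:,:,::-1]
cv2.imwrite("pics/p3.png",cv2.resize(a[170:290,260:420],None,fx=5,fy=5,interpolation=cv2.INTER_CUBIC))
```

```text
(no output)
```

View pics/p3.png

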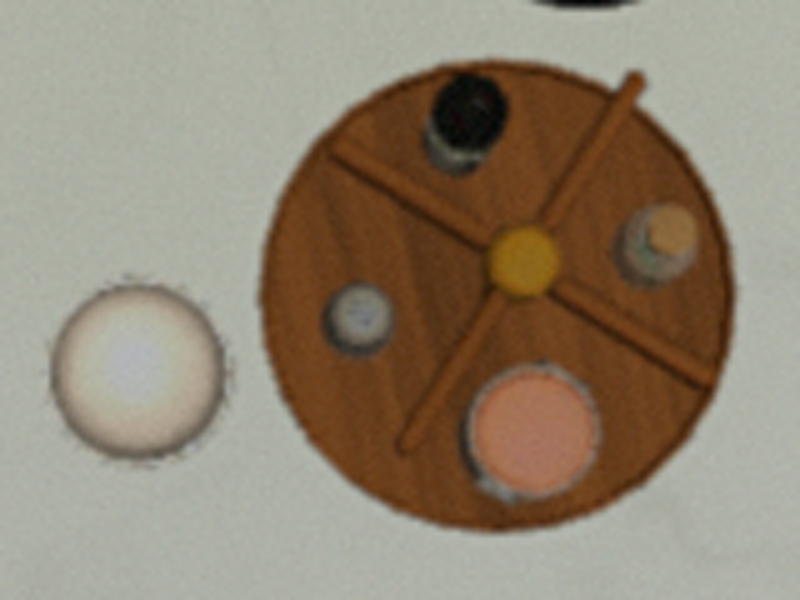

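The salt's top is at crop (363,316), the bowl is where it was, all the jars are upright and the gripper is clear. I'll check the offset and hand in if it is within 6 mm.

```bash
python3 -W ignore - <<'E'
from h import *
from cell import workorder
c=np.array([.5402,-.1325])
s=crop(363,316,.113)[:2]-c;b=crop(138,371,.051)[:2]-c
o=1e3*np.cross(b,s)/np.hypot(*b);print(np.hypot(*s),ang(s),ang(b),"x off mm",o)
if abs(o)<6: print(workorder.hand_in())
E
```

```text
0.08056091633631618 103.05812143235602 101.5169912126725 x off mm 2.1666498554933686
the job is handed in; nothing more can be done
None
```

I turned the carousel about 88° anticlockwise by pushing one arm; by the final top picture the salt stands about 2 mm off the line from post to bowl, all jars are upright and the bowl is unmoved. The gripper is clear and the job is handed in, but the hand-in gave no verdict.

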